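Hang a pick-up probe in the guide bore of a capacitor carrier

ROBOT

A 7-joint arm with a two-finger parallel gripper is mounted at the origin on the work surface. World frame = base frame: x ahead of the robot, y to its left, z up, the work surface at z = 0. Lengths are in m, angles in rad, forces in N, time in s.
With the tool pointing down it reaches from about 0.425 to 0.925 m from the base axis. Payload 6.8 kg.
Tool frame: the origin (TCP) lies at the very end of the fingers, on their centre line; the grasp point (between the pads) lies 19 mm behind it; z points along the fingers, y is the direction in which the jaws open and shut (so a half turn about z gives the same grasp; the last joint's range is limited). The gripper opens to 85 mm and grips with 20 to 120 N. Pads are 22 mm wide; open, the fingers measure 114 mm over their backs; the gripper's body (76 mm by 85 mm) begins 54 mm behind the grasp point. The pads swing forward as they close: fully open they stand 13 mm farther back than shut.
Start: joints at [-1.341, 0.477, 0.022, 1.555, -0.011, 1.109, -0.083], TCP at [0.224, 0.637, 0.231] pointing down, gripper open.
Joint ranges: [-2.96, 2.96], [-0.34, 2.1], [-1.41, 1.46], [0.24, 2.44], [-1.37, 4.51], [0.17, 1.92], [-2.96, 2.96]. Speed limits (rad/s): [2.39, 2.39, 3.14, 3.14, 3.14, 3.14, 3.14].

INTERFACE

Orientations are given as a unit quaternion [w, x, y, z].
In Python, from station import bot, read_camera gives the robot as it stands.
- The arm moves only by the tool arm_command, never from a script. Its argument "increments" is a list of rows, each an object with "travel": the shift along the tool's x, y, z in cm, a list of three; "spin": the turn about the tool's z in rad. A call has 1 to 12 rows; each row is the pose to reach, as a shift and turn from the pose commanded when the call began, along the tool's axes at that moment; what a row does not reach only later rows make up. A row lasts 1/12 s, in which the tool goes at most 41.7 mm and 7.16 degrees, less where a joint would pass 70% of its speed; a pose out of reach is approached as far as the arm can. A call with a gripper value outside its range is refused whole. "gripper" is the finger opening in cm, from 0 to 8.54, set as the call begins (left out, the last holds). The fingers move at their own pace and stop on an object; "force" is the grip in N (left out, the last holds). Time passes only in rows, so rows that repeat a pose let the fingers close. It gives the time, the measured TCP pose, the force and the opening at its end, in the units of the state.
- bot.get_obs(): the state, without advancing time (a new reading comes with each control period).
- read_camera(name): name is "side" or "top"; returns a dict with "image" (480x640x3 uint8, blue, green, red), "fx", "fy", "cx", "cy" (pixels), "k1" (the pictures are not rectified: a ray, as slopes to the right and down, at radius r is drawn at 1 + k1 r^2 times it, then the intrinsics apply), "eye" and "rotation" of the camera in the world. Camera axes: x right, y down, z forward; pixel columns grow to the right and rows downward; lengths in m; the calibration is good to about 2 mm. A picture is of the moment at which its call begins. There is no depth.
- bot.hand_in(): hands the job in, once; it reports no verdict.
The state is a dict: "t": time; "q": joint angles; "joint_vel": joint speeds; "joint_torque": joint torques, N m; "eef_pos": TCP position; "tool_rot": TCP orientation; "contact_force": force on the tool from outside, world axes, zero at the start; "torque": the same for the moment, N m; "gripper_width": opening from 0.0 (shut) to 1.0 (fully open).
Only numpy, scipy, OpenCV 4.12 (cv2) and the standard library are available. Lean on these libraries where they do the work, as an engineer would, in place of code of your own. Each camera call takes 0.05 s, during which the arm holds its last target. There are 200 camera calls.

TASK

Pick up the carrier with its two blue capacitors, carry it level and set it down on the middle of the copper earth plate, lengthwise along the plate, with both capacitors still standing in their cells. Then take the probe from its stand by the orange handle and lower its steel rod upright through the bore in the carrier's aluminium guide block until the red band is level with the top of the block; the probe must not touch the carrier or the capacitors at any time. Finish while still holding the probe there, motionless and centred in the bore with a clear gap all round, and leave the other things on the bench where they are.

Things in the scene. Friction and masses are not known exactly. Their poses are not given: they have to be found in the camera images.
- carrier_mid (a point): Loose carrier, 0.4 kg plus capacitors: black base 160 (x) by 70 (y) by 8 mm; on its middle an aluminium guide block 50 (x) by 44 (y) by 70 mm tall, top 78 mm above the underside; at each end, 52 mm from the middle along x, an open white cell 44 mm square, rim 40 mm above the underside. Point on the block's axis, 39 mm above the underside. Grasp the block across y, near its top. z up.
- bore_mouth (a point): Centre of the mouth of the vertical round bore in the guide block, at its top face, 39 mm above carrier_mid. The bore is 28 mm in diameter and 70 mm deep, closed by the base plate. Axes as the carrier's.
- cap_a_mid (a point): Blue can capacitor, 32 mm in diameter, 55 mm tall, 60 g, loose in the carrier's -x cell with 3 mm play all round; its foot is 11 mm and its top 66 mm above the carrier's underside. Point at its centre, half-way up; z up.
- cap_b_mid (a point): The same kind of capacitor in the carrier's +x cell. Point at its centre, half-way up; z up.
- earth_plate: Copper plate fixed on the bench, 220 (x) by 130 (y) by 6 mm; origin at the centre of its underside, x along its length, z up.
- probe_stand: Fixed stand: round steel foot 84 mm in diameter and a grey upright 36 by 36 mm with an 18 mm vertical hole; the top is 110 mm above the bench. Origin at the centre of its underside. The probe hangs in the hole, its flange on the top.
- probe_grip (a point): Centre of the probe's orange handle, a bar 20 by 20 mm, 50 mm tall (x, y: normals of its flat sides; z up). In the stand this point is 140 mm above the bench. Below the handle: a black flange 30 mm in diameter, 5 mm thick, then a steel rod 12 mm in diameter, 90 mm long. Probe 0.1 kg.
- probe_tip (a point): Centre of the lower end of the probe's rod, 120 mm below probe_grip along the probe's axis. A red band 6 mm wide goes round the rod, its middle 40 mm above this tip. z points up along the rod to the handle.
- parts_bin_mid (a point): Bystander: open cardboard bin 90 mm wide, 100 mm deep, 80 mm tall, with small parts. Point in its middle, 40 mm up.
- silver_can_mid (a point): Bystander: silver can capacitor standing upright, 60 mm in diameter, 85 mm tall. Point at its centre.
- driver: Bystander: screwdriver lying on the bench, about 200 mm long, handle to its -x.
Things that resemble listed ones, but are neither listed nor needed, are in the scene too. Of the things that look like the part that bears probe_grip, the largest one is meant.

How it is judged:
On the way, in this order (a step that is already met when the one before it is completed fails the run):
1. the carrier is held clear of the bench in the fingers (height (world z) of carrier_mid above 0.07 m and contact force between the fingers and carrier above 1 N), for 0.2 s.
2. the carrier stands released on the middle of the earth plate, lengthwise along it, both capacitors standing in their cells (horizontal distance between carrier_mid and earth_plate below 0.025 m and angle between the x axis of carrier_mid and the x axis of earth_plate, either way round below 0.2 rad and angle between carrier_mid's own z axis and vertical below 0.05 rad and z of carrier_mid in the frame of earth_plate below 0.049 m and contact force between carrier and earth_plate above 1 N and contact force between the fingers and carrier below 0.1 N and angle between each of cap_a_mid, cap_b_mid's own z axis and vertical below 0.22 rad and horizontal distance between cap_a_mid and bore_mouth between 0.042 and 0.062 m and z of each of cap_a_mid, cap_b_mid in the frame of carrier_mid below 0.005 m and horizontal distance between cap_b_mid and bore_mouth between 0.042 and 0.062 m), for 0.2 s.
At the end, for the whole second after the job is handed in: Carrier released flat on the plate, within 25 mm of its middle and 0.2 rad of lengthwise; capacitors standing in their cells; probe held still in the fingers, upright within 0.06 rad, tip within 5 mm of the bore axis and 30 to 50 mm below the mouth, not touching the carrier (all of step 2 and horizontal distance between probe_tip and bore_mouth below 0.005 m and z of probe_tip in the frame of bore_mouth between -0.05 and -0.03 m and angle between probe_tip's own z axis and vertical below 0.06 rad and contact force between the fingers and probe above 1 N and contact force between probe and carrier below 0.05 N and linear speed of probe below 0.01 m/s); the arm keeps its last pose, push and grip.
It fails at once if the carrier is tilted by more than 0.2 rad (angle between carrier_mid's own z axis and vertical above 0.2 rad).
It fails at once if the probe touches the carrier or a capacitor (contact force between probe and carrier above 0.2 N or contact force between probe and cap_a above 0.2 N or contact force between probe and cap_b above 0.2 N).
It fails at once if a bystander is moved by more than 20 mm (distance of any of parts_bin_mid, silver_can_mid, driver from where it was at the start of the episode above 0.02 m).
It also fails if it takes over 72 s, if anything falls off the work surface, if the arm or the gripper's body presses on something with over 40 N, if the wrist force passes 120 N, or if a joint passes its speed limit or range.

## Working session

There is one attempt and no reset: what is moved stays moved. The work goes in short steps, Python scripts to look and compute and a tool call to move; the robot and the scene stay as the last step left them, time stands still between calls to the robot, and variables do not carry over. Pictures are saved under pics/ and viewed, and the job is handed in when it is done.

Besides the shell and the picture viewer there is one more tool, called after "Request:" as name(argument=value, ...), one argument or row to a line, values as JSON. arm_command: Moves the arm, as the interface text tells. Its arguments: {"type":"object","properties":{"increments":{"type":"array"},"gripper":{"type":"number"},"force":{"type":"number"}},"required":["increments"]}

```bash
mkdir -p pics; ls; cat > h.py <<'E'
import numpy as np, cv2, pickle
from station import bot, read_camera
def snap(name,fn):
    c=read_camera(name); cv2.imwrite('pics/'+fn+'.png',c['image']); pickle.dump(c,open('pics/'+fn+'.pkl','wb')); return c
def load(fn): return pickle.load(open('pics/'+fn+'.pkl','rb'))
def ray(c,u,v):
    K=np.array([[c['fx'],0,c['cx']],[0,c['fy'],c['cy']],[0,0,1.]])
    p=cv2.undistortPoints(np.array([[[u,v]]],float),K,np.array([c['k1'],0,0,0,0.]))[0,0]
    R=np.array(c['rotation']); 
    return np.array(c['eye']), R@np.array([p[0],p[1],1.])
def atz(c,u,v,z):
    e,d=ray(c,u,v); return e+d*(z-e[2])/d[2]
def proj(c,P):
    R=np.array(c['rotation']); q=R.T@(np.array(P,float)-np.array(c['eye'])); a=q[:2]/q[2]; r2=a@a; a=a*(1+c['k1']*r2)
    return np.array([c['fx']*a[0]+c['cx'],c['fy']*a[1]+c['cy']])
E
python3 - <<'E'
from h import *
for n in('top','side'):
    c=snap(n,n+'0'); print({k:c[k] for k in c if k!='image'})
print(bot.get_obs())
E
```

```text
pics
{'fx': 511.05196229113386, 'fy': 511.05196229113386, 'cx': 325.3357655766956, 'cy': 240.43511127113834, 'k1': -0.04720202298742431, 'eye': array([0.52460727, 0.00144216, 1.16682045]), 'rotation': array([-0.02321185,  0.71579742, -0.69761674,  0.02064361])}
{'fx': 547.8292261337086, 'fy': 547.8292261337086, 'cx': 311.1744987396561, 'cy': 240.3635998201171, 'k1': -0.08057981365310045, 'eye': array([0.35912543, 0.65071901, 0.75169153]), 'rotation': array([ 0.05988661, -0.14886626,  0.9029848 , -0.39858609])}
{'t': 0.1, 'q': array([-1.34109352,  0.47771727,  0.02234781,  1.55632391, -0.01149613,
        1.10928022, -0.08306725]), 'joint_vel': array([ 7.57916871e-04, -9.91815000e-04, -6.44823567e-04, -1.22177707e-03,
       -2.87820838e-04, -2.71608350e-04,  4.35617766e-05]), 'joint_torque': array([ 3.57343277e-03, -5.97764182e+01,  1.61309447e+00, -2.81955868e+01,
        1.27221723e-02,  5.08646583e-03,  2.97755335e-06]), 'eef_pos': array([0.22354773, 0.6363638 , 0.23043524]), 'tool_rot': array([-7.42248870e-05,  1.68074683e-01,  9.85773940e-01, -7.96792121e-04]), 'contact_force': array([-0.23562872,  0.73124251,  0.54653677]), 'torque': array([ 0.01061094, -0.05908747, -0.05060679]), 'gripper_width': 1.0016148616294531}
```

```bash
python3 - <<'E'
s=open('h.py').read()
s=s.replace("R=np.array(c['rotation'])","R=RR(c)").replace("def snap","from scipy.spatial.transform import Rotation as Ro\ndef RR(c):\n    q=c['rotation']; return Ro.from_quat([q[1],q[2],q[3],q[0]]).as_matrix()\ndef snap",1)
open('h.py','w').write(s)
E
python3 - <<'E'
from h import *
for n in('top0','side0'):
    c=load(n); print(RR(c)[:,2], proj(c,bot.get_obs()['eef_pos']))
E
```

```text
[ 0.06193923  0.00442731 -0.9980701 ] [-20.08987445 425.19297314]
[ 0.22682545 -0.70200418 -0.67508544] [494.31141892 821.84932147]
```

View pics/top0.png

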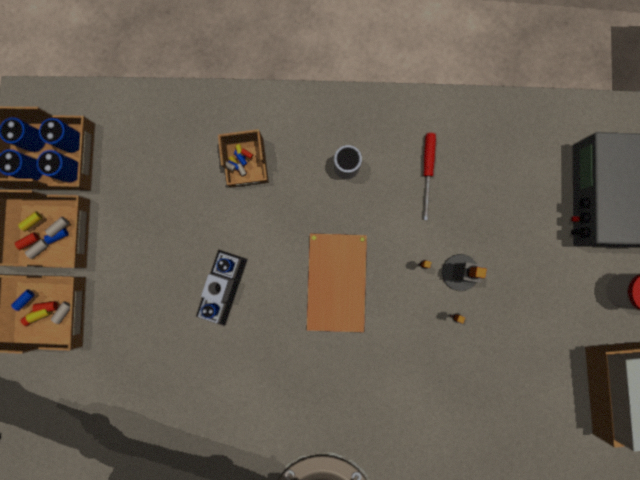

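View pics/side0.png

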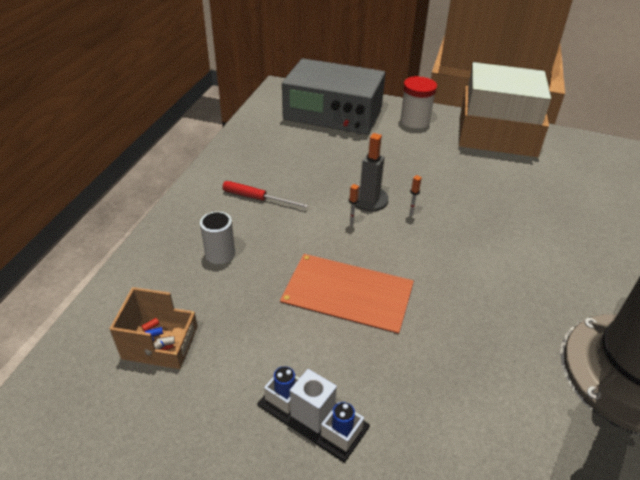

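Three orange-handled things: the one in the stand (side 374,146; top 479,272), and two small ones (side 353,193 / 416,185; top 426,264 / 458,319). The one in the stand is the largest, and it hangs in the hole as described. I'll confirm this in an enlarged crop.

```bash
python3 - <<'E'
from h import *
t=load('top0')['image'];s=load('side0')['image']
R=lambda a,k:cv2.resize(a,None,fx=k,fy=k,interpolation=cv2.INTER_CUBIC)
a=R(t[240:340,180:260],5)   # 400x500
b=R(t[240:340,400:500],4) 
cv2.imwrite('pics/c1.png',a)
cv2.imwrite('pics/c2.png',R(t[230:340,400:500],5))
cv2.imwrite('pics/c3.png',R(s[125:245,330:440],5))
cv2.imwrite('pics/c4.png',R(s[350:470,245:385],5))
E
```

```text
(no output)
```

View pics/c1.png

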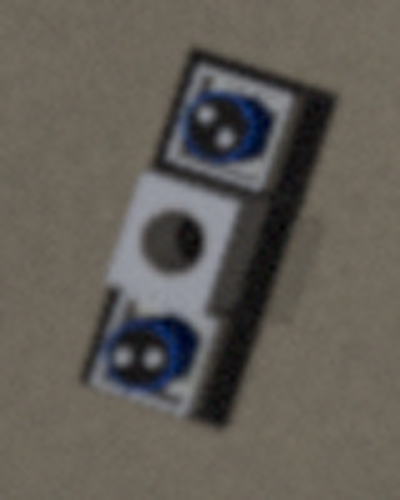

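View pics/c2.png

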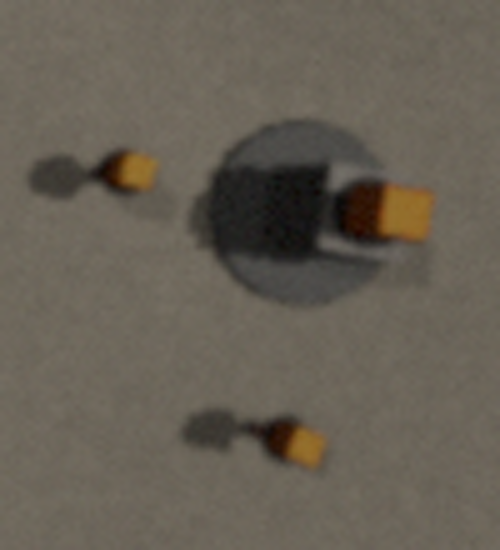

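View pics/c3.png

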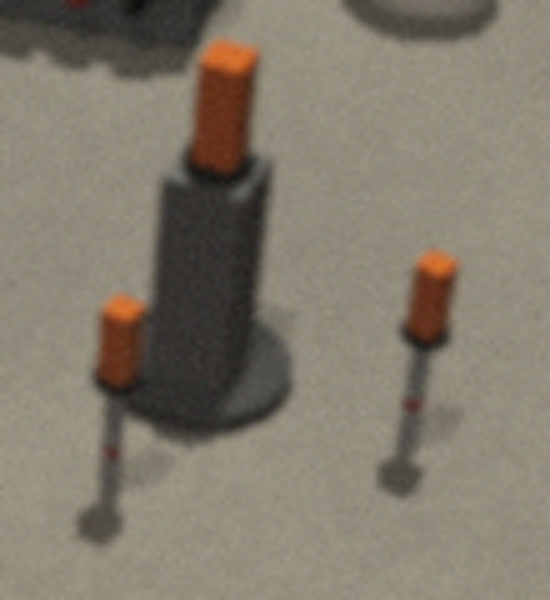

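View pics/c4.png

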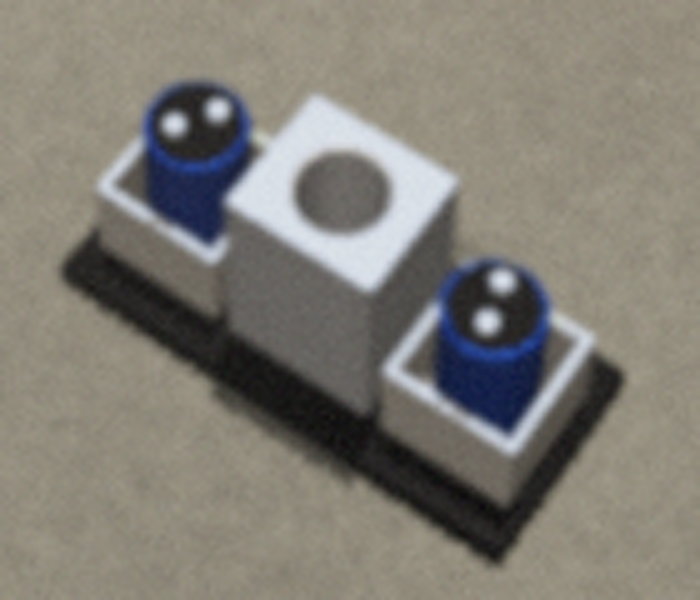

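The crop confirms it: the stand's probe has a clearly bigger handle, at side crop (228,110), with its flange on the upright's top. Next I'll fit the poses.

```bash
cat > fit.py <<'E'
from h import *
from scipy.optimize import least_squares
def cr(off,k,p): return np.array([off[0]+(p[0]+.5)/k-.5, off[1]+(p[1]+.5)/k-.5])
def fit(obs,x0):
    # obs: (cam, local xyz, pix)
    def f(x):
        c,s=np.cos(x[2]),np.sin(x[2]); r=[]
        for cam,l,p in obs:
            P=[x[0]+c*l[0]-s*l[1],x[1]+s*l[0]+c*l[1],l[2]]
            r+=list(proj(cam,P)-p)
        return r
    o=least_squares(f,x0,loss='soft_l1'); r=o.fun.reshape(-1,2)
    print(np.round(o.x,4)); print(np.round(r,1).tolist()); return o.x
E
python3 - <<'E'
from fit import *
T=load('top0');S=load('side0')
# carrier: +x local direction = towards +x world-ish (up in top image)
c1=lambda *p:cr((180,240),5,p); c4=lambda *p:cr((245,350),5,p)
z=.078;a,b=.025,.022
o=[(T,(a,b,z),c1(143,170)),(T,(a,-b,z),c1(242,198)),(T,(-a,-b,z),c1(213,318)),(T,(-a,b,z),c1(108,288)),(T,(0,0,z),c1(172,241)),
(T,(.08,.035,.008),c1(195,50)),(T,(.08,-.035,.008),c1(335,95)),(T,(-.08,-.035,.008),c1(222,428)),
(S,(0,0,z),c4(343,193)),(S,(a,b,z),c4(228,198)),(S,(a,-b,z),c4(316,95)),(S,(-a,-b,z),c4(458,183)),(S,(-a,b,z),c4(372,290)),
(S,(.08,.035,.008),c4(65,265)),(S,(-.08,.035,.0),c4(495,562)),(S,(-.08,-.035,.008),c4(622,375))]
for th in (-.3,): fit(o,[.5,.25,th])
z=.006;a,b=.11,.065
o=[(T,(a,b,z),(309,234)),(T,(a,-b,z),(366,235)),(T,(-a,-b,z),(366,332)),(T,(-a,b,z),(307,331)),
(S,(a,-b,z),(308,257)),(S,(-a,-b,z),(413,277)),(S,(-a,b,z),(400,329)),(S,(a,b,z),(283,297))]
fit(o,[.4,0,0])
c2=lambda *p:cr((400,230),5,p); c3=lambda *p:cr((330,125),5,p)
z=.165;a=.01
o=[(T,(0,0,z),c2(406,213)),(T,(a,a,z),c2(385,185)),(T,(a,-a,z),c2(433,190)),(T,(-a,-a,z),c2(428,241)),(T,(-a,a,z),c2(380,236)),(S,(0,0,z),c3(230,55))]
fit(o,[.45,-.25,0])
o=[(T,(0,0,.006),c2(300,212))]
fit([(T,(0,0,.004),c2(300,212)),(S,(0,0,.004),c3(205,368))],[.45,-.25,0])
R=lambda a,k:cv2.resize(a,None,fx=k,fy=k,interpolation=cv2.INTER_LANCZOS4)
cv2.imwrite('pics/d1.png',np.hstack([R(T['image'][250:295,440:495],10)]))
cv2.imwrite('pics/d2.png',R(S['image'][128:168,350:400],14))
E
```

```text
[ 0.485   0.2412 -0.2998]
[[-0.3, -0.2], [-0.7, 0.8], [-2.6, -0.8], [-1.0, -1.5], [-0.2, 0.1], [-0.9, -1.0], [0.1, -0.2], [-0.5, 0.4], [0.2, -1.0], [-0.2, -0.1], [0.4, -0.6], [0.6, -0.9], [-0.0, 0.0], [-0.7, -0.9], [0.6, 0.8], [1.4, -0.8]]
[ 0.5015 -0.0234  0.0108]
[[0.6, -0.2], [0.7, -0.3], [-0.4, 0.0], [1.0, 0.1], [-4.1, -4.8], [1.6, 0.7], [1.4, 0.7], [-1.8, 2.4]]
[ 0.5322 -0.301  -0.0837]
[[0.0, -0.0], [-0.3, -0.1], [0.1, 0.0], [0.2, -0.0], [-0.3, -0.1], [0.3, -0.4]]
[ 0.5311 -0.301   0.    ]
[[0.1, 0.6], [-0.6, -0.1]]
```

View pics/d1.png

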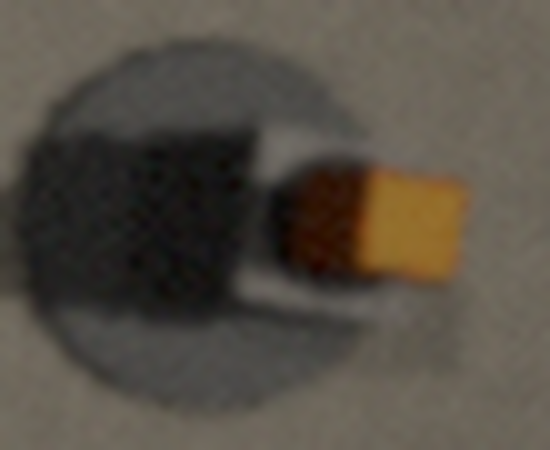

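View pics/d2.png

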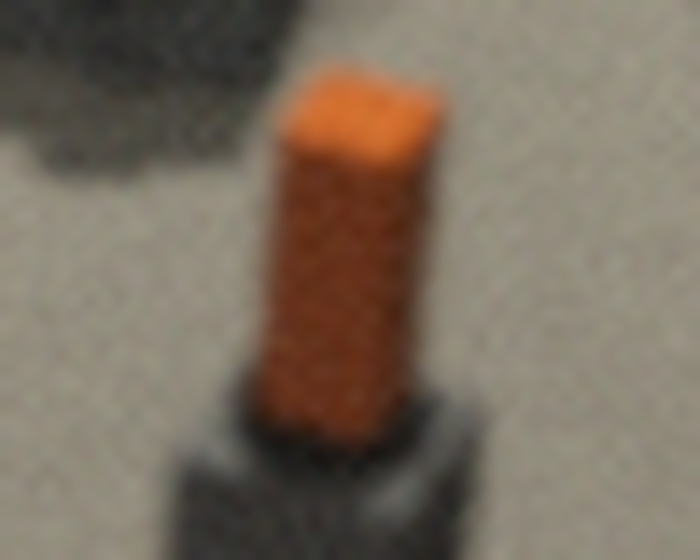

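```bash
python3 - <<'E'
from fit import *
T=load('top0');S=load('side0')
def box(im,c,x,y,th,a,b,z0,z1,col,k,off,ox=0):
    cc,s=np.cos(th),np.sin(th)
    for z in (z0,z1):
        pts=[]
        for l in ((a,b),(a,-b),(-a,-b),(-a,b)):
            lx=l[0]+ox
            p=proj(c,[x+cc*lx-s*l[1],y+s*lx+cc*l[1],z]); pts.append((p-off+.5)*k-.5)
        cv2.polylines(im,[np.int32(np.round(pts))],True,col,1)
for n,c,off,off2,w in(('T',T,(300,225),(190,240),(75,115)),('S',S,(270,240),(250,355),(160,100))):
    k=5 if n=='T' else 5
    im=cv2.resize(c['image'][off[1]:off[1]+w[1],off[0]:off[0]+w[0]],None,fx=k,fy=k)
    box(im,c,.5015,-.0234,.0108,.11,.065,.006,.006,(0,255,0),k,np.array(off))
    cv2.imwrite('pics/e%s.png'%n,im)
    im=cv2.resize(c['image'][off2[1]:off2[1]+w[1],off2[0]:off2[0]+w[0]],None,fx=k,fy=k)
    box(im,c,.485,.2412,-.2998,.08,.035,0,.008,(0,255,0),k,np.array(off2))
    box(im,c,.485,.2412,-.2998,.025,.022,.078,.078,(0,0,255),k,np.array(off2))
    cv2.imwrite('pics/f%s.png'%n,im)
a=cv2.imread('pics/eT.png');b=cv2.imread('pics/fT.png');cv2.imwrite('pics/ef.png',np.hstack([a,b]))
E
```

```text
(no output)
```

View pics/ef.png

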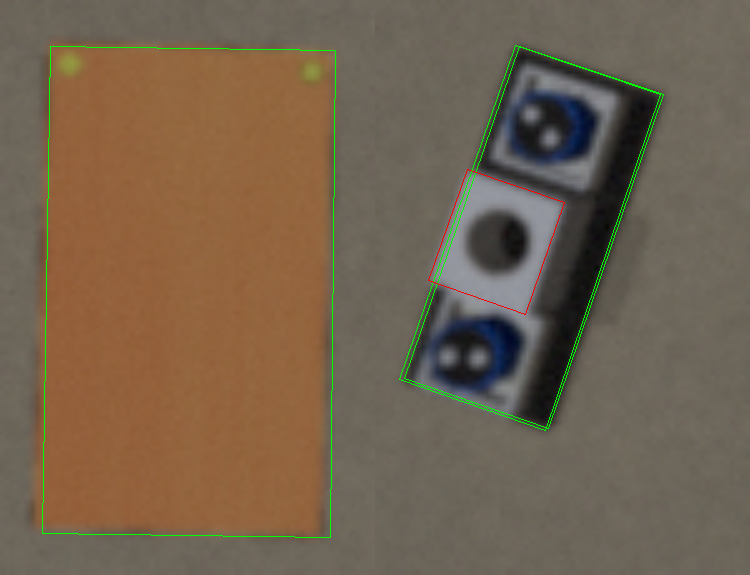

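View pics/eS.png

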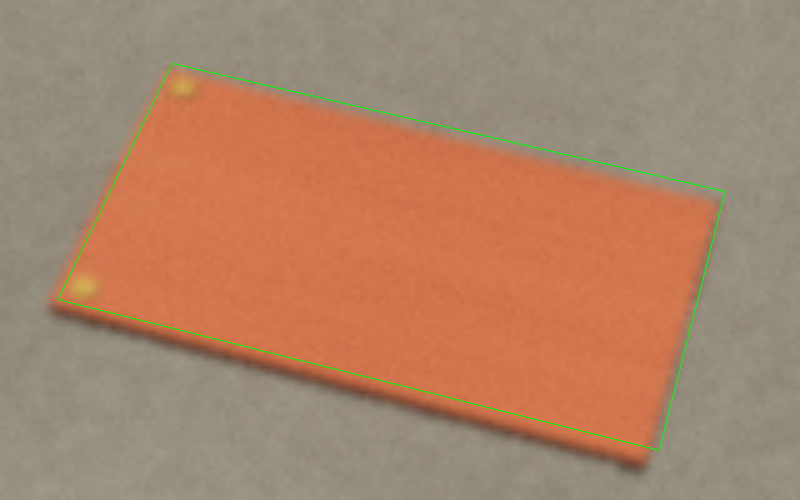

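View pics/fS.png

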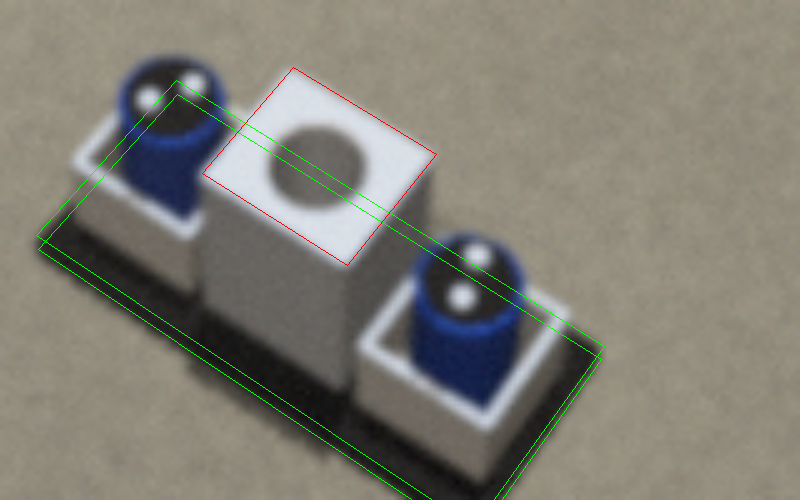

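```bash
cat >> h.py <<'E'
def plan(x,y,z,jaw):
    """travel cm in tool axes, spin for target; jaw = world angle of tool y axis"""
    o=bot.get_obs(); q=o['tool_rot']; R=Ro.from_quat([q[1],q[2],q[3],q[0]]).as_matrix()
    d=np.array([x,y,z])-o['eef_pos']; a=np.arctan2(R[1,1],R[0,1]); w=(jaw-a+np.pi/2)%np.pi-np.pi/2
    print('t',o['t'],'pos',np.round(o['eef_pos'],4),'jaw',round(a,4),'tilt',np.round(R[:,2],4),'F',np.round(o['contact_force'],2),'g',round(o['gripper_width'],3))
    print('travel cm',np.round(R.T@d*100,2),'spin',round(-w,4))
E
python3 -c "
from h import *
plan(.485,.2412,.13,np.pi/2-.30)"
```

```text
t 0.1 pos [0.2235 0.6364 0.2304] jaw 1.233 tilt [-4.0e-04 -1.5e-03 -1.0e+00] F [-0.24  0.73  0.55] g 1.002
travel cm [-37.76 -28.6   10.09] spin -0.0378
```

Request:
arm_command(
  increments=[
    {"travel":[-2.0,-1.5,0.5],"spin":0},
    {"travel":[-5,-3.8,1.3],"spin":-0.01},
    {"travel":[-8.5,-6.4,2.2],"spin":-0.02},
    {"travel":[-12,-9.1,3.2],"spin":-0.03},
    {"travel":[-15.5,-11.7,4.1],"spin":-0.038},
    {"travel":[-19,-14.4,5],"spin":-0.038},
    {"travel":[-22.5,-17,6],"spin":-0.038},
    {"travel":[-26,-19.7,6.9],"spin":-0.038},
    {"travel":[-29.5,-22.3,7.8],"spin":-0.038},
    {"travel":[-33,-25,8.8],"spin":-0.038},
    {"travel":[-36,-27.3,9.6],"spin":-0.038},
    {"travel":[-37.8,-28.6,10.1],"spin":-0.038},
  ],
  gripper=8.54,
)

```text
t: 1.1
eef_pos: [0.4839, 0.243, 0.1306]
tool_rot: [-0.0, 0.149, 0.989, -0.0]
contact_force: [-0.3, -0.3, 0.1]
gripper_width: 1.003
```

Request:
arm_command(
  increments=[
    {"travel":[0,0,0],"spin":0},
    {"travel":[0,0,0],"spin":0},
    {"travel":[0,0,0],"spin":0},
  ],
)

```text
t: 1.35
eef_pos: [0.4831, 0.2452, 0.1309]
tool_rot: [-0.0, 0.15, 0.989, 0.0]
contact_force: [-0.6, 1.2, -0.4]
gripper_width: 0.996
```

```bash
python3 - <<'E'
from h import *
plan(.485,.2412,.040,np.pi/2-.30)
T=snap('top','t1');S=snap('side','s1')
a=cv2.resize(T['image'][200:350,150:300],None,fx=2.6,fy=2.6);b=cv2.resize(S['image'][330:480,230:380],None,fx=2.6,fy=2.6)
cv2.imwrite('pics/v1.png',np.hstack([a,b]))
E
```

```text
t 1.35 pos [0.4831 0.2452 0.1309] jaw 1.2706 tilt [-8.e-04  2.e-04 -1.e+00] F [-0.56  1.23 -0.45] g 0.996
travel cm [-0.31 -0.32  9.09] spin -0.0002
```

View pics/v1.png

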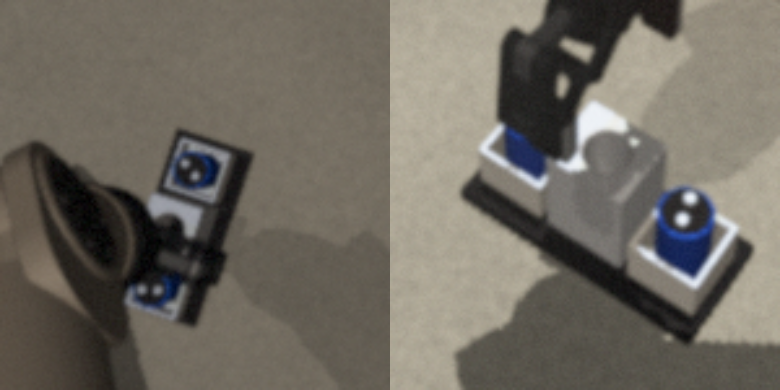

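Request:
arm_command(
  increments=[
    {"travel":[-0.3,-0.3,1.5],"spin":0},
    {"travel":[-0.3,-0.3,3],"spin":0},
    {"travel":[-0.3,-0.3,3.5],"spin":0},
    {"travel":[-0.3,-0.3,3.5],"spin":0},
    {"travel":[-0.3,-0.3,3.5],"spin":0},
  ],
)

```text
t: 1.87
eef_pos: [0.485, 0.2422, 0.0964]
tool_rot: [-0.0, 0.148, 0.989, 0.0]
contact_force: [0.1, 0.1, 0.3]
gripper_width: 1.002
```

```bash
python3 - <<'E'
from h import *
plan(.485,.2412,.040,np.pi/2-.30)
T=snap('top','t2');S=snap('side','s2')
a=cv2.resize(T['image'][220:350,170:300],None,fx=3,fy=3);b=cv2.resize(S['image'][330:480,230:380],None,fx=2.6,fy=2.6)
cv2.imwrite('pics/v2.png',np.hstack([a,b]))
E
```

```text
t 1.8667 pos [0.485  0.2422 0.0964] jaw 1.2729 tilt [-2.e-04  2.e-04 -1.e+00] F [0.07 0.05 0.32] g 1.002
travel cm [-0.03 -0.1   5.64] spin 0.0021
```

View pics/v2.png

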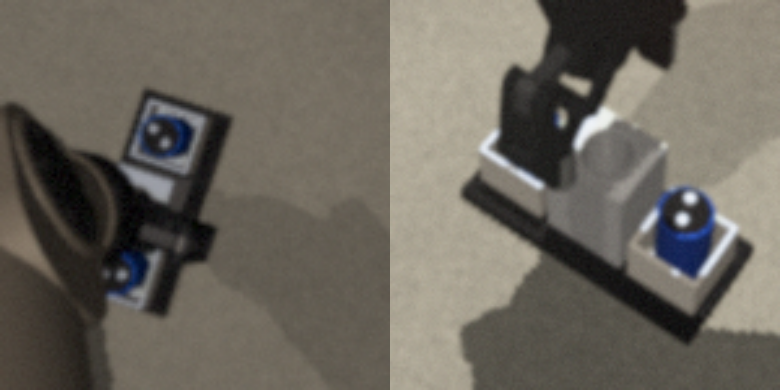

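The fingers straddle the block at its middle and clear both caps, so I'll descend.

Request:
arm_command(
  increments=[
    {"travel":[0,-0.1,1.0],"spin":0},
    {"travel":[0,-0.1,2.2],"spin":0},
    {"travel":[0,-0.1,3.4],"spin":0},
    {"travel":[0,-0.1,4.4],"spin":0},
    {"travel":[0,-0.1,5.1],"spin":0},
    {"travel":[0,-0.1,5.6],"spin":0},
    {"travel":[0,-0.1,5.6],"spin":0},
  ],
)

```text
t: 2.55
eef_pos: [0.4845, 0.2398, 0.0389]
tool_rot: [-0.001, 0.149, 0.989, -0.001]
contact_force: [0.6, 0.2, 0.2]
gripper_width: 1.0
```

Request:
arm_command(
  increments=[
    {"travel":[0,0,0],"spin":0},
    {"travel":[0,0,0],"spin":0},
    {"travel":[0,0,0],"spin":0},
    {"travel":[0,0,0],"spin":0},
    {"travel":[0,0,0],"spin":0},
    {"travel":[0,0,0],"spin":0},
    {"travel":[0,0,0],"spin":0},
    {"travel":[0,0,0],"spin":0},
  ],
  gripper=3.5,
  force=50,
)

```text
t: 3.22
eef_pos: [0.4858, 0.2407, 0.0409]
tool_rot: [0.001, 0.149, 0.989, 0.001]
contact_force: [-0.5, 0.2, 5.9]
gripper_width: 0.507
```

```bash
python3 - <<'E'
from h import *
plan(.485,.2412,.140,np.pi/2-.30)
T=snap('top','t3');S=snap('side','s3')
a=cv2.resize(T['image'][220:350,170:300],None,fx=3,fy=3);b=cv2.resize(S['image'][330:480,230:380],None,fx=2.6,fy=2.6)
cv2.imwrite('pics/v3.png',np.hstack([a,b]))
E
```

```text
t 3.2167 pos [0.4858 0.2407 0.0409] jaw 1.2712 tilt [ 0.0014  0.001  -1.    ] F [-0.55  0.25  5.88] g 0.507
travel cm [ 0.08  0.04 -9.91] spin 0.0004
```

View pics/v3.png

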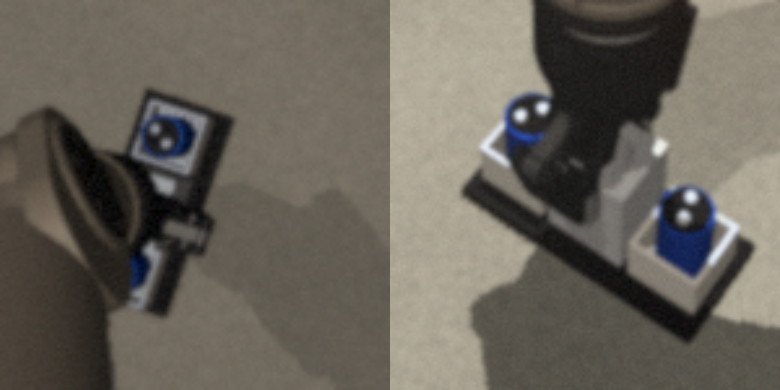

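The block is gripped at about 43–44 mm. Now lift.

Request:
arm_command(
  increments=[
    {"travel":[0,0,-0.3],"spin":0},
    {"travel":[0,0,-0.9],"spin":0},
    {"travel":[0,0,-1.8],"spin":0},
    {"travel":[0,0,-2.8],"spin":0},
    {"travel":[0,0,-3.8],"spin":0},
    {"travel":[0,0,-4.8],"spin":0},
    {"travel":[0,0,-5.5],"spin":0},
    {"travel":[0,0,-5.9],"spin":0},
    {"travel":[0,0,-6],"spin":0},
    {"travel":[0,0,-6],"spin":0},
    {"travel":[0,0,-6],"spin":0},
    {"travel":[0,0,-6],"spin":0},
  ],
)

```text
t: 4.32
eef_pos: [0.4847, 0.24, 0.0996]
tool_rot: [-0.0, 0.149, 0.989, -0.0]
contact_force: [0.2, 0.1, -5.5]
gripper_width: 0.509
```

```bash
python3 - <<'E'
from h import *
plan(.502,-.0225,.1,np.pi/2)
T=snap('top','t4');S=snap('side','s4')
a=cv2.resize(T['image'][220:350,170:300],None,fx=3,fy=3);b=cv2.resize(S['image'][330:480,230:380],None,fx=2.6,fy=2.6)
cv2.imwrite('pics/v4.png',np.hstack([a,b]))
E
```

```text
t 4.3167 pos [0.4847 0.24   0.0996] jaw 1.2711 tilt [-9.e-04 -6.e-04 -1.e+00] F [ 0.16  0.08 -5.53] g 0.509
travel cm [ -9.4  -24.57  -0.03] spin -0.2997
```

View pics/v4.png

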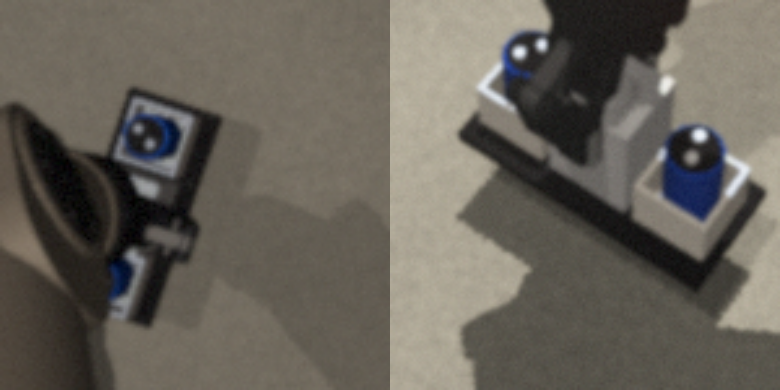

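Request:
arm_command(
  increments=[
    {"travel":[-0.1,-0.2,0],"spin":0},
    {"travel":[-0.3,-0.7,0],"spin":0},
    {"travel":[-0.6,-1.5,0],"spin":0},
    {"travel":[-1.0,-2.6,0],"spin":0},
    {"travel":[-1.5,-3.9,0],"spin":0},
    {"travel":[-2.0,-5.2,0],"spin":0},
    {"travel":[-2.5,-6.5,0],"spin":0},
    {"travel":[-3.0,-7.8,0],"spin":0},
    {"travel":[-3.5,-9.1,0],"spin":0},
    {"travel":[-4.0,-10.4,0],"spin":0},
    {"travel":[-4.5,-11.7,0],"spin":0},
    {"travel":[-5.0,-13.0,0],"spin":0},
  ],
)

```text
t: 5.42
eef_pos: [0.4943, 0.0987, 0.1002]
tool_rot: [-0.0, 0.15, 0.989, -0.0]
contact_force: [0.5, 0.9, -5.1]
gripper_width: 0.505
```

Request:
arm_command(
  increments=[
    {"travel":[-0.5,-1.3,0],"spin":-0.01},
    {"travel":[-1.0,-2.6,0],"spin":-0.03},
    {"travel":[-1.5,-3.9,0],"spin":-0.06},
    {"travel":[-2.0,-5.2,0],"spin":-0.1},
    {"travel":[-2.5,-6.5,0],"spin":-0.14},
    {"travel":[-3.0,-7.8,0],"spin":-0.18},
    {"travel":[-3.4,-8.9,0],"spin":-0.22},
    {"travel":[-3.8,-9.9,0],"spin":-0.25},
    {"travel":[-4.1,-10.7,0],"spin":-0.275},
    {"travel":[-4.3,-11.2,0],"spin":-0.29},
    {"travel":[-4.4,-11.5,0],"spin":-0.3},
    {"travel":[-4.4,-11.6,0],"spin":-0.3},
  ],
)

```text
t: 6.42
eef_pos: [0.502, -0.0238, 0.1002]
tool_rot: [0.0, 0.001, 1.0, -0.0]
contact_force: [0.1, 0.0, -5.0]
gripper_width: 0.51
```

Request:
arm_command(
  increments=[
    {"travel":[0,0,0],"spin":0},
    {"travel":[0,0,0],"spin":0},
    {"travel":[0,0,0],"spin":0},
  ],
)

```text
t: 6.67
eef_pos: [0.5023, -0.022, 0.1001]
tool_rot: [0.0, -0.0, 1.0, 0.0]
contact_force: [0.0, -0.6, -5.6]
gripper_width: 0.511
```

```bash
python3 - <<'E'
from h import *
plan(.502,-.0225,.047,np.pi/2)
T=snap('top','t5');S=snap('side','s5')
a=cv2.resize(T['image'][215:345,270:400],None,fx=3,fy=3);b=cv2.resize(S['image'][200:350,270:420],None,fx=2.6,fy=2.6)
cv2.imwrite('pics/v5.png',np.hstack([a,b]))
E
```

```text
t 6.6667 pos [ 0.5023 -0.022   0.1001] jaw 1.5718 tilt [ 0.e+00  3.e-04 -1.e+00] F [ 0.02 -0.64 -5.63] g 0.511
travel cm [ 0.03 -0.05  5.31] spin 0.001
```

View pics/v5.png

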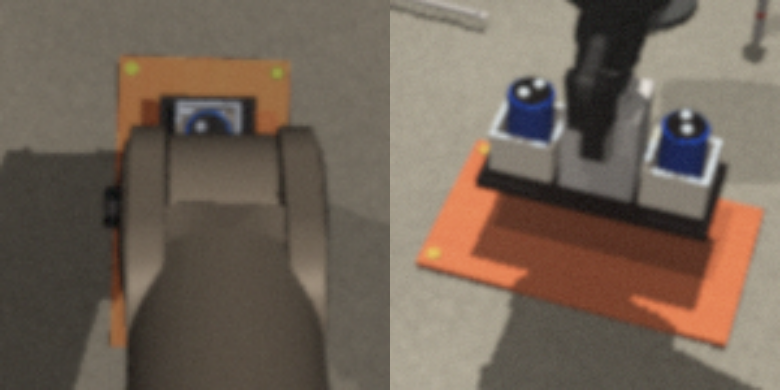

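Request:
arm_command(
  increments=[
    {"travel":[0,0,0.4],"spin":0},
    {"travel":[0,0,1.1],"spin":0},
    {"travel":[0,0,2.0],"spin":0},
    {"travel":[0,0,2.9],"spin":0},
    {"travel":[0,0,3.7],"spin":0},
    {"travel":[0,0,4.3],"spin":0},
    {"travel":[0,0,4.7],"spin":0},
    {"travel":[0,0,4.9],"spin":0},
    {"travel":[0,0,5.1],"spin":0},
    {"travel":[0,0,5.2],"spin":0},
    {"travel":[0,0,5.3],"spin":0},
    {"travel":[0,0,5.3],"spin":0},
  ],
)

```text
t: 7.77
eef_pos: [0.5024, -0.0226, 0.0472]
tool_rot: [0.0, -0.0, 1.0, 0.0]
contact_force: [0.2, -0.2, -4.4]
gripper_width: 0.509
```

Request:
arm_command(
  increments=[
    {"travel":[0,0,0.05],"spin":0},
    {"travel":[0,0,0.1],"spin":0},
    {"travel":[0,0,0.1],"spin":0},
  ],
)

```text
t: 8.02
eef_pos: [0.5025, -0.0227, 0.0468]
tool_rot: [0.0, -0.0, 1.0, 0.0]
contact_force: [-2.4, 0.0, 3.9]
gripper_width: 0.509
```

On the plate (Fz changed sign). Release slowly and go straight up.

Request:
arm_command(
  increments=[
    {"travel":[0,0,0],"spin":0},
    {"travel":[0,0,0],"spin":0},
    {"travel":[0,0,0],"spin":0},
    {"travel":[0,0,0],"spin":0},
  ],
  gripper=5.0,
)

```text
t: 8.35
eef_pos: [0.5026, -0.0226, 0.0463]
tool_rot: [0.0, -0.0, 1.0, 0.0]
contact_force: [-0.5, 0.3, 0.3]
gripper_width: 0.585
```

Request:
arm_command(
  increments=[
    {"travel":[0,0,0],"spin":0},
    {"travel":[0,0,0],"spin":0},
    {"travel":[0,0,0],"spin":0},
    {"travel":[0,0,0],"spin":0},
    {"travel":[0,0,0],"spin":0},
    {"travel":[0,0,0],"spin":0},
  ],
  gripper=8.0,
)

```text
t: 8.85
eef_pos: [0.5023, -0.0226, 0.0461]
tool_rot: [-0.0, -0.0, 1.0, 0.0]
contact_force: [-0.7, 0.0, -0.2]
gripper_width: 0.939
```

```bash
python3 - <<'E'
from h import *
plan(.532,-.301,.24,np.pi/2-.084)
T=snap('top','t6');S=snap('side','s6')
a=cv2.resize(T['image'][215:345,270:400],None,fx=3,fy=3);b=cv2.resize(S['image'][200:350,270:420],None,fx=2.6,fy=2.6)
cv2.imwrite('pics/v6.png',np.hstack([a,b]))
E
```

```text
t 8.85 pos [ 0.5023 -0.0226  0.0461] jaw 1.5709 tilt [-0.  0. -1.] F [-0.69  0.03 -0.17] g 0.939
travel cm [ -2.97 -27.84 -19.39] spin 0.0841
```

View pics/v6.png

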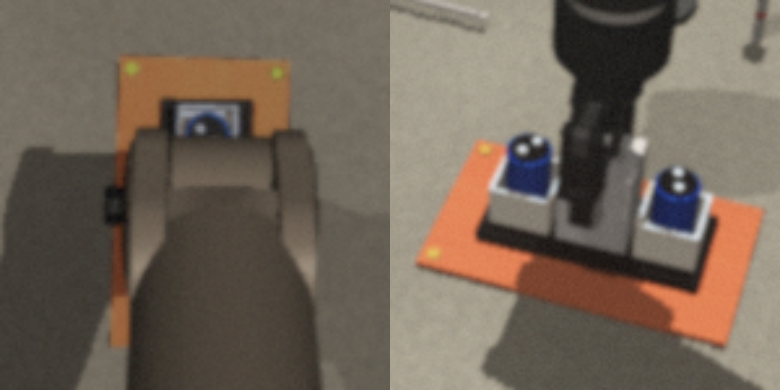

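Request:
arm_command(
  increments=[
    {"travel":[0,0,-0.5],"spin":0},
    {"travel":[0,0,-1.5],"spin":0},
    {"travel":[0,0,-3],"spin":0},
    {"travel":[0,0,-5],"spin":0},
    {"travel":[0,0,-7.5],"spin":0},
    {"travel":[0,0,-10],"spin":0},
    {"travel":[0,0,-12.5],"spin":0},
    {"travel":[0,0,-15],"spin":0},
    {"travel":[0,0,-17],"spin":0},
    {"travel":[0,0,-18.5],"spin":0},
    {"travel":[0,0,-19.2],"spin":0},
    {"travel":[0,0,-19.4],"spin":0},
  ],
)

```text
t: 9.95
eef_pos: [0.503, -0.0226, 0.2421]
tool_rot: [0.002, -0.0, 1.0, 0.0]
contact_force: [-0.6, 0.5, 0.5]
gripper_width: 0.934
```

Request:
arm_command(
  increments=[
    {"travel":[-0.1,-1,0],"spin":0},
    {"travel":[-0.3,-3,0],"spin":0},
    {"travel":[-0.6,-5.5,0],"spin":0.02},
    {"travel":[-0.9,-8.5,0],"spin":0.03},
    {"travel":[-1.2,-11.5,0],"spin":0.04},
    {"travel":[-1.5,-14.5,0],"spin":0.05},
    {"travel":[-1.9,-17.5,0],"spin":0.06},
    {"travel":[-2.2,-20.5,0],"spin":0.07},
    {"travel":[-2.5,-23.5,0],"spin":0.084},
    {"travel":[-2.8,-26,0],"spin":0.084},
    {"travel":[-3,-27.4,0],"spin":0.084},
    {"travel":[-3,-27.8,0],"spin":0.084},
  ],
)

```text
t: 10.95
eef_pos: [0.531, -0.3039, 0.2388]
tool_rot: [-0.001, 0.044, 0.999, -0.0]
contact_force: [-0.1, 0.7, 0.4]
gripper_width: 0.938
```

Request:
arm_command(
  increments=[
    {"travel":[0,0,0],"spin":0},
    {"travel":[0,0,0],"spin":0},
    {"travel":[0,0,0],"spin":0},
  ],
)

```text
t: 11.2
eef_pos: [0.5326, -0.2985, 0.2398]
tool_rot: [-0.0, 0.041, 0.999, 0.001]
contact_force: [-0.4, -0.2, 0.7]
gripper_width: 0.938
```

```bash
python3 - <<'E'
from h import *
plan(.532,-.301,.18,np.pi/2-.084)
T=snap('top','t7');S=snap('side','s7')
a=cv2.resize(T['image'][200:350,270:420],None,fx=2.6,fy=2.6);b=cv2.resize(S['image'][80:230,310:460],None,fx=2.6,fy=2.6)
cv2.imwrite('pics/v7.png',np.hstack([a,b]))
cv2.imwrite('pics/v7b.png',cv2.resize(S['image'][230:350,270:420],None,fx=5,fy=5))
E
```

```text
t 11.2 pos [ 0.5326 -0.2985  0.2398] jaw 1.4895 tilt [-5.0e-04  1.3e-03 -1.0e+00] F [-0.36 -0.15  0.65] g 0.938
travel cm [ 0.03 -0.26  5.98] spin 0.0027
```

View pics/v7.png

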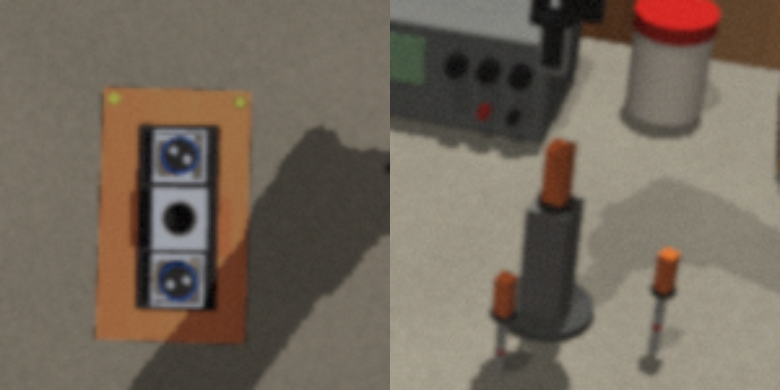

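View pics/v7b.png

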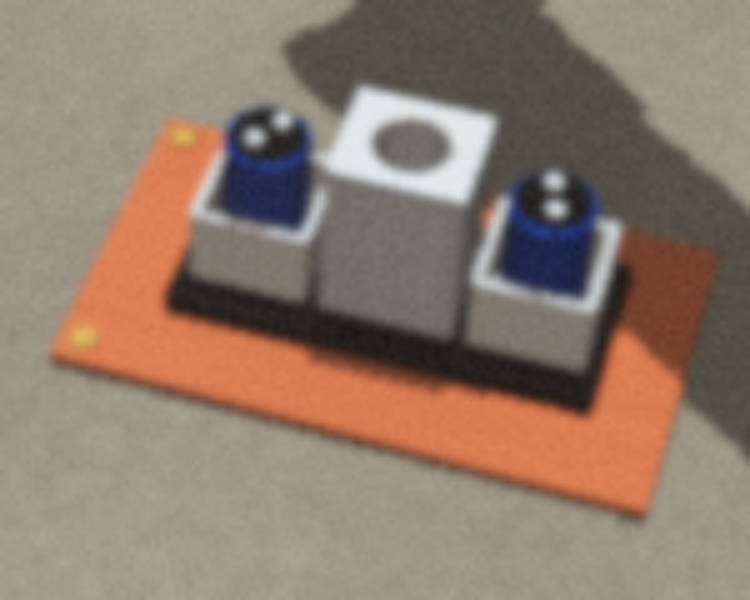

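The carrier stands square on the plate with both caps upright in their cells. Next, move above the probe handle.

Request:
arm_command(
  increments=[
    {"travel":[0,-0.2,0.5],"spin":0},
    {"travel":[0,-0.2,1.5],"spin":0},
    {"travel":[0,-0.2,3],"spin":0},
    {"travel":[0,-0.2,4.2],"spin":0},
    {"travel":[0,-0.2,5],"spin":0},
    {"travel":[0,-0.2,5.3],"spin":0},
    {"travel":[0,-0.2,5.3],"spin":0},
    {"travel":[0,-0.2,5.3],"spin":0},
  ],
  gripper=6.0,
)

```text
t: 11.97
eef_pos: [0.5323, -0.3027, 0.1872]
tool_rot: [-0.0, 0.042, 0.999, -0.0]
contact_force: [0.2, -0.4, 0.8]
gripper_width: 0.705
```

```bash
python3 - <<'E'
from h import *
plan(.532,-.301,.126,np.pi/2-.084)
S=snap('side','s8')
cv2.imwrite('pics/v8.png',cv2.resize(S['image'][90:220,320:450],None,fx=4.5,fy=4.5,interpolation=cv2.INTER_CUBIC))
E
```

```text
t 11.9667 pos [ 0.5323 -0.3027  0.1872] jaw 1.4869 tilt [-0.e+00 -1.e-04 -1.e+00] F [ 0.16 -0.43  0.79] g 0.705
travel cm [0.04 0.17 6.12] spin 0.0001
```

View pics/v8.png

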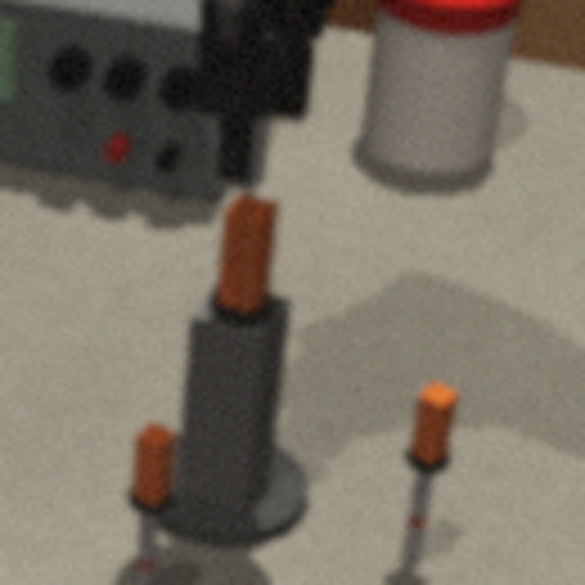

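Request:
arm_command(
  increments=[
    {"travel":[0,0.1,0.5],"spin":0},
    {"travel":[0,0.1,1.3],"spin":0},
    {"travel":[0,0.1,2.3],"spin":0},
    {"travel":[0,0.1,3.3],"spin":0},
    {"travel":[0,0.1,4.3],"spin":0},
    {"travel":[0,0.1,5.1],"spin":0},
    {"travel":[0,0.1,5.7],"spin":0},
    {"travel":[0,0.1,6.1],"spin":0},
    {"travel":[0,0.1,6.1],"spin":0},
    {"travel":[0,0.1,6.1],"spin":0},
    {"travel":[0,0.1,6.1],"spin":0},
  ],
)

```text
t: 12.93
eef_pos: [0.5326, -0.3018, 0.1266]
tool_rot: [0.0, 0.042, 0.999, -0.0]
contact_force: [0.2, -0.2, -0.0]
gripper_width: 0.701
```

```bash
python3 - <<'E'
from h import *
plan(.532,-.301,.126,np.pi/2-.084)
S=snap('side','s9')
cv2.imwrite('pics/v9.png',cv2.resize(S['image'][90:220,320:450],None,fx=4.5,fy=4.5,interpolation=cv2.INTER_CUBIC))
E
```

```text
t 12.9333 pos [ 0.5326 -0.3018  0.1266] jaw 1.4869 tilt [ 8.e-04 -3.e-04 -1.e+00] F [ 0.17 -0.2  -0.05] g 0.701
travel cm [0.06 0.08 0.06] spin 0.0001
```

View pics/v9.png

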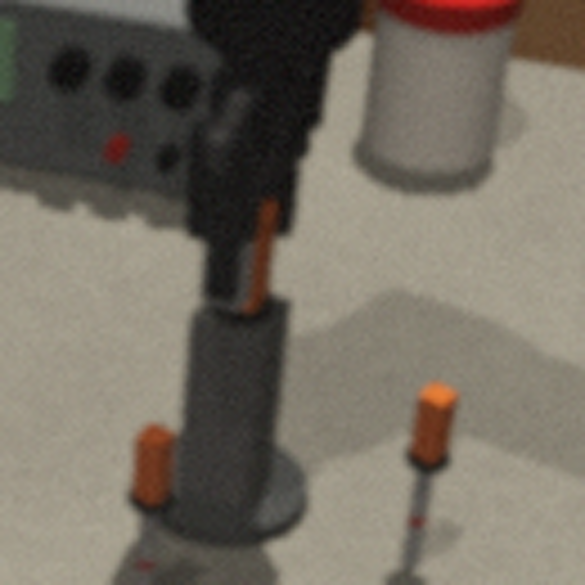

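```bash
python3 - <<'E'
from h import *
S=load('s9')
# handle edges at z=.14, finger front faces centre line at +y 30mm
for P in ([.532,-.301,.14],[.542,-.291,.14],[.522,-.291,.14],[.5345,-.271,.14],[.5455,-.272,.14],[.5235,-.270,.14]):
    print(P,(proj(S,P)-np.array([320,90]))*4.5)
E
```

```text
[0.532, -0.301, 0.14] [247.31812944 250.92802832]
[0.542, -0.291, 0.14] [220.75389712 258.17729219]
[0.522, -0.291, 0.14] [263.70372405 266.34596588]
[0.5345, -0.271, 0.14] [226.29476234 284.30344831]
[0.5455, -0.272, 0.14] [203.00309413 278.56010038]
[0.5235, -0.27, 0.14] [249.71311616 290.08516604]
```

The finger's pixels match the model (seen at 208–255, predicted 203–250), so I'll close.

Request:
arm_command(
  increments=[
    {"travel":[0,0,0],"spin":0},
    {"travel":[0,0,0],"spin":0},
    {"travel":[0,0,0],"spin":0},
    {"travel":[0,0,0],"spin":0},
    {"travel":[0,0,0],"spin":0},
    {"travel":[0,0,0],"spin":0},
    {"travel":[0,0,0],"spin":0},
    {"travel":[0,0,0],"spin":0},
    {"travel":[0,0,0],"spin":0},
    {"travel":[0,0,0],"spin":0},
  ],
  gripper=1.2,
  force=40,
)

```text
t: 13.82
eef_pos: [0.5323, -0.3017, 0.1264]
tool_rot: [0.0, 0.042, 0.999, -0.0]
contact_force: [-1.5, 0.6, 5.8]
gripper_width: 0.229
```

Request:
arm_command(
  increments=[
    {"travel":[0,0,-0.2],"spin":0},
    {"travel":[0,0,-0.7],"spin":0},
    {"travel":[0,0,-1.5],"spin":0},
    {"travel":[0,0,-2.5],"spin":0},
    {"travel":[0,0,-3.7],"spin":0},
    {"travel":[0,0,-5],"spin":0},
    {"travel":[0,0,-6.3],"spin":0},
    {"travel":[0,0,-7.6],"spin":0},
    {"travel":[0,0,-8.9],"spin":0},
    {"travel":[0,0,-10.2],"spin":0},
    {"travel":[0,0,-11],"spin":0},
    {"travel":[0,0,-11.5],"spin":0},
  ],
)

```text
t: 14.82
eef_pos: [0.5327, -0.302, 0.2432]
tool_rot: [0.001, 0.042, 0.999, -0.0]
contact_force: [0.1, -0.6, -0.9]
gripper_width: 0.23
```

```bash
python3 - <<'E'
from h import *
plan(.5023,-.0226,.24,np.pi/2)
S=snap('side','s10');T=snap('top','t10')
cv2.imwrite('pics/v10.png',cv2.resize(S['image'][60:210,320:470],None,fx=4,fy=4,interpolation=cv2.INTER_CUBIC))
E
```

```text
t 14.8167 pos [ 0.5327 -0.302   0.2432] jaw 1.4868 tilt [ 2.4e-03 -9.0e-04 -1.0e+00] F [ 0.06 -0.63 -0.92] g 0.23
travel cm [ 5.38 27.59  0.29] spin -0.084
```

View pics/v10.png

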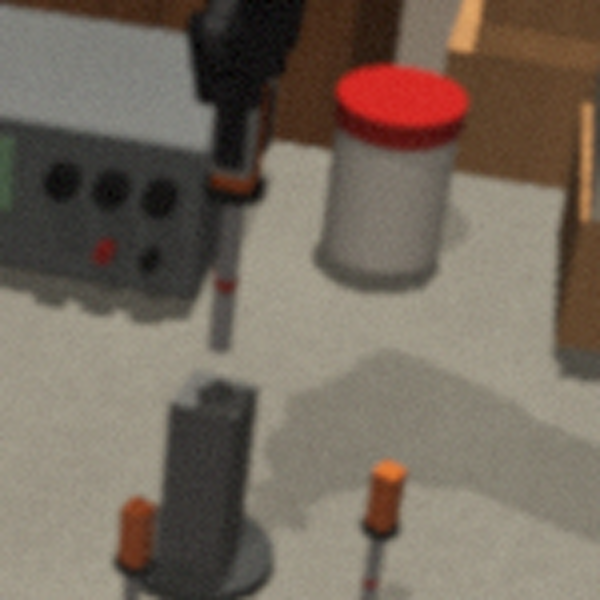

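```bash
python3 - <<'E'
from h import *
S=load('s7');T=load('t7')
def hole(c,guess,thr):
    g=cv2.cvtColor(c['image'],cv2.COLOR_BGR2GRAY); k=8; x0,y0=int(guess[0])-25,int(guess[1])-25
    r=cv2.resize(g[y0:y0+50,x0:x0+50],None,fx=k,fy=k,interpolation=cv2.INTER_CUBIC); r=cv2.GaussianBlur(r,(9,9),0)
    m=(r>thr).astype(np.uint8)*255
    cs,h=cv2.findContours(m,cv2.RETR_CCOMP,cv2.CHAIN_APPROX_NONE)
    for i,cn in enumerate(cs):
        if cv2.contourArea(cn)>2000:
            M=cv2.moments(cn); p=np.array([M['m10'],M['m01']])/M['m00']; e=cv2.fitEllipse(cn)
            u=(p+.5)/k-.5+[x0,y0]; print(thr,'area',cv2.contourArea(cn)/k/k,'hole' if h[0][i][3]>=0 else 'outer',u,'xyz',np.round(atz(c,*u,.084),4), np.round(np.array(e[1])/k,1))
gS=proj(S,[.5023,-.0226,.084]);gT=proj(T,[.5023,-.0226,.084]);print(gS,gT)
for t in(140,160): hole(S,gS,t)
for t in(90,105,120): hole(T,gT,t)
E
```

```text
[351.46540821 258.3158519 ] [337.89189547 283.0574526 ]
140 area 37.3203125 outer [368.09305439 275.93502285] xyz [0.4644 0.0094 0.084 ] [ 3.2 17.3]
140 area 39.1171875 outer [331.23986835 273.75895829] xyz [0.5248 0.0248 0.084 ] [ 6.1 12.8]
140 area 645.609375 outer [349.03612593 257.8857739 ] xyz [ 0.5066 -0.0223  0.084 ] [21.4 47.4]
140 area 110.8671875 hole [351.78352624 258.65285363] xyz [ 0.5016 -0.022   0.084 ] [ 9.5 14.9]
160 area 541.359375 outer [351.39697641 258.64464636] xyz [ 0.5022 -0.0218  0.084 ] [20.7 35.9]
160 area 126.6171875 hole [351.81267225 258.66325379] xyz [ 0.5015 -0.022   0.084 ] [10.3 15.7]
90 area 644.234375 outer [338.53627277 286.84934525] xyz [ 0.4944 -0.0242  0.084 ] [23.9 42.6]
90 area 123.515625 hole [338.54920409 283.64174573] xyz [ 0.5011 -0.024   0.084 ] [12.5 12.6]
90 area 300.0625 outer [357.55252269 278.26509885] xyz [ 0.5135 -0.0639  0.084 ] [ 8.1 57.2]
90 area 118.859375 outer [338.62248587 265.88114839] xyz [ 0.5386 -0.0233  0.084 ] [16.5 21.2]
90 area 452.1171875 outer [316.15495851 282.01595035] xyz [0.5033 0.0234 0.084 ] [10.5 74.7]
105 
[... 244 characters left out ...]
.5011 -0.024   0.084 ] [13.  13.1]
105 area 262.984375 outer [357.90080803 277.44314806] xyz [ 0.5152 -0.0646  0.084 ] [ 7.4 57.9]
105 area 82.8515625 outer [338.95181322 266.40759665] xyz [ 0.5375 -0.024   0.084 ] [16.2 20.9]
105 area 420.59375 outer [315.85241443 281.9743279 ] xyz [0.5034 0.024  0.084 ] [10.  74.9]
120 area 46.6875 outer [337.03338353 298.75588465] xyz [ 0.4692 -0.0216  0.084 ] [ 6.4 19.7]
120 area 470.9765625 outer [338.57359867 283.73442433] xyz [ 0.5009 -0.0241  0.084 ] [23.6 27.4]
120 area 146.9296875 hole [338.56830679 283.65801851] xyz [ 0.5011 -0.0241  0.084 ] [13.7 13.7]
120 area 50.3515625 outer [338.85153543 267.36108417] xyz [ 0.5355 -0.0238  0.084 ] [16.8 23.9]
```

The probe is out and hanging straight. Carry it above the bore, with the tip at about z = 0.137 (block top at 0.084).

Request:
arm_command(
  increments=[
    {"travel":[0.1,0.3,0],"spin":0},
    {"travel":[0.2,1.0,0],"spin":0},
    {"travel":[0.4,2.1,0],"spin":0},
    {"travel":[0.7,3.6,0],"spin":0},
    {"travel":[1.1,5.3,0],"spin":0},
    {"travel":[1.4,7.1,0],"spin":0},
    {"travel":[1.7,8.9,0],"spin":0},
    {"travel":[2.1,10.7,0],"spin":0},
    {"travel":[2.5,12.5,0],"spin":0},
    {"travel":[2.8,14.3,0],"spin":0},
    {"travel":[3.2,16.1,0],"spin":0},
    {"travel":[3.5,17.9,0],"spin":0},
  ],
)

```text
t: 15.92
eef_pos: [0.5114, -0.1181, 0.2406]
tool_rot: [-0.001, 0.041, 0.999, 0.0]
contact_force: [0.5, -0.7, -0.4]
gripper_width: 0.224
```

Request:
arm_command(
  increments=[
    {"travel":[0.35,1.8,0],"spin":-0.01},
    {"travel":[0.7,3.5,0],"spin":-0.02},
    {"travel":[1.0,5.1,0],"spin":-0.03},
    {"travel":[1.3,6.5,0],"spin":-0.04},
    {"travel":[1.5,7.7,0],"spin":-0.05},
    {"travel":[1.7,8.6,0],"spin":-0.06},
    {"travel":[1.8,9.2,0],"spin":-0.07},
    {"travel":[1.9,9.5,0],"spin":-0.08},
    {"travel":[1.95,9.7,0],"spin":-0.084},
    {"travel":[1.95,9.7,0],"spin":-0.084},
    {"travel":[1.95,9.7,0],"spin":-0.084},
    {"travel":[1.95,9.7,0],"spin":-0.084},
  ],
)

```text
t: 16.92
eef_pos: [0.5011, -0.0227, 0.2411]
tool_rot: [0.0, 0.001, 1.0, -0.0]
contact_force: [0.5, -0.3, -0.8]
gripper_width: 0.226
```

```bash
python3 - <<'E'
from h import *
plan(.5015,-.0226,.215,np.pi/2)
S=snap('side','s11');T=snap('top','t11')
cv2.imwrite('pics/v11.png',cv2.resize(S['image'][160:310,280:420],None,fx=4,fy=4,interpolation=cv2.INTER_CUBIC))
cv2.imwrite('pics/v11t.png',cv2.resize(T['image'][200:350,260:410],None,fx=3,fy=3,interpolation=cv2.INTER_CUBIC))
E
```

```text
t 16.9167 pos [ 0.5011 -0.0227  0.2411] jaw 1.5697 tilt [ 0.e+00 -2.e-04 -1.e+00] F [ 0.53 -0.34 -0.76] g 0.226
travel cm [-0.04  0.02  2.61] spin -0.0011
```

View pics/v11.png

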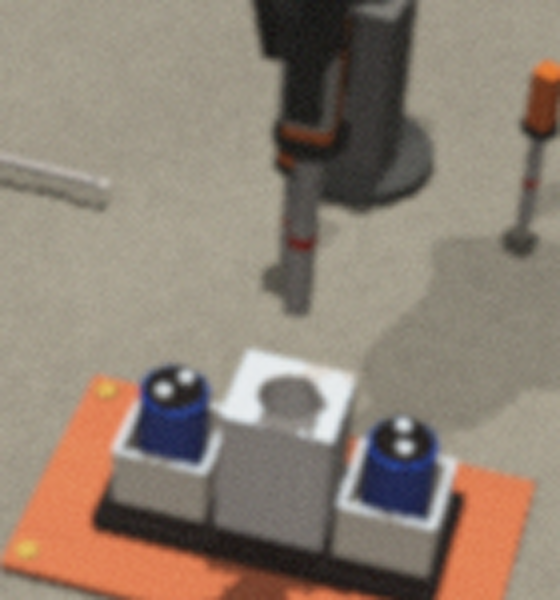

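View pics/v11t.png

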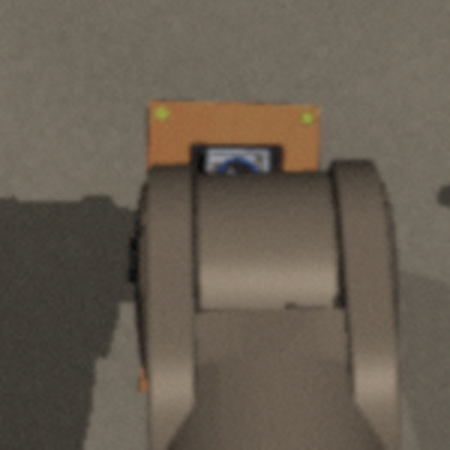

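```bash
python3 - <<'E'
from h import *
S=load('s11')
k=10;x0,y0=335,190
im=cv2.resize(S['image'][y0:y0+58,x0:x0+40],None,fx=k,fy=k,interpolation=cv2.INTER_CUBIC)
im2=im.copy()
o=bot.get_obs()
zt=o['eef_pos'][2]-.1062
for h in (0,.04,.09):
    p=proj(S,[.501,-.0227,zt+h]); q=((p-[x0,y0]+.5)*k-.5); print(h,p,q); cv2.drawMarker(im2,tuple(int(v) for v in q),(0,255,0),cv2.MARKER_CROSS,14,1)
for h in (0,.09):
    pts=[((proj(S,[.501+.006*np.cos(a),-.0227+.006*np.sin(a),zt+h])-[x0,y0]+.5)*k-.5) for a in np.linspace(0,6.28,30)]
    cv2.polylines(im2,[np.int32(pts)],True,(0,255,0),1)
cv2.imwrite('pics/v12.png',np.hstack([im,im2]))
E
```

```text
0 [354.04925326 236.80352563] [194.9925326  472.53525629]
0.04 [355.59435862 218.63339956] [210.44358619 290.83399565]
0.09 [357.64830749 194.33913926] [230.98307491  47.89139258]
```

View pics/v12.png

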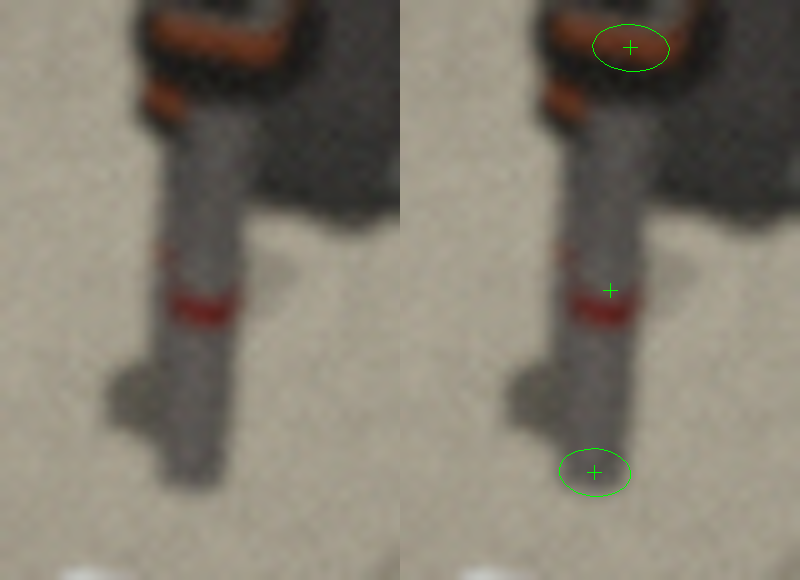

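Request:
arm_command(
  increments=[
    {"travel":[0,0,0.3],"spin":0},
    {"travel":[0,0,0.9],"spin":0},
    {"travel":[0,0,1.6],"spin":0},
    {"travel":[0,0,2.3],"spin":0},
    {"travel":[0,0,2.9],"spin":0},
    {"travel":[0,0,3.3],"spin":0},
    {"travel":[0,0,3.5],"spin":0},
    {"travel":[0,0,3.5],"spin":0},
    {"travel":[0,0,3.5],"spin":0},
    {"travel":[0,0,3.5],"spin":0},
  ],
)

```text
t: 17.85
eef_pos: [0.5013, -0.022, 0.2064]
tool_rot: [0.0, -0.0, 1.0, 0.0]
contact_force: [0.1, 0.6, -2.1]
gripper_width: 0.233
```

```bash
cat > ov.py <<'E'
from h import *
import sys
n=sys.argv[1]; px,py,dz=map(float,sys.argv[2:5])
P=[]
for i in range(5):
    S=snap('side','s'+n); P.append(bot.get_obs()['eef_pos'])
P=np.array(P); print('pos mean',P.mean(0),'std',P.std(0),bot.get_obs()['t'])
k=10;x0,y0=330,205
ims=np.mean([load('s'+n)['image'].astype(float)],0).astype(np.uint8)
im=cv2.resize(ims[y0:y0+60,x0:x0+40],None,fx=k,fy=k,interpolation=cv2.INTER_CUBIC)
im2=im.copy(); zt=P.mean(0)[2]-.1062+dz
def circ(x,y,z,r,col):
    pts=[((proj(S,[x+r*np.cos(a),y+r*np.sin(a),z])-[x0,y0]+.5)*k-.5) for a in np.linspace(0,6.28,40)]
    cv2.polylines(im2,[np.int32(pts)],True,col,1)
circ(px,py,zt,.006,(0,255,0));circ(px,py,zt+.037,.006,(0,255,0));circ(px,py,zt+.043,.006,(0,255,0))
circ(.5015,-.0222,.084,.014,(255,255,0))
cv2.imwrite('pics/v'+n+'.png',np.hstack([im,im2]))
E
python3 ov.py 13 .501 -.0227 0
```

```text
pos mean [ 0.5012592  -0.02198591  0.20642549] std [5.50382623e-05 1.01355606e-05 5.04824956e-05] 18.1
```

View pics/v13.png

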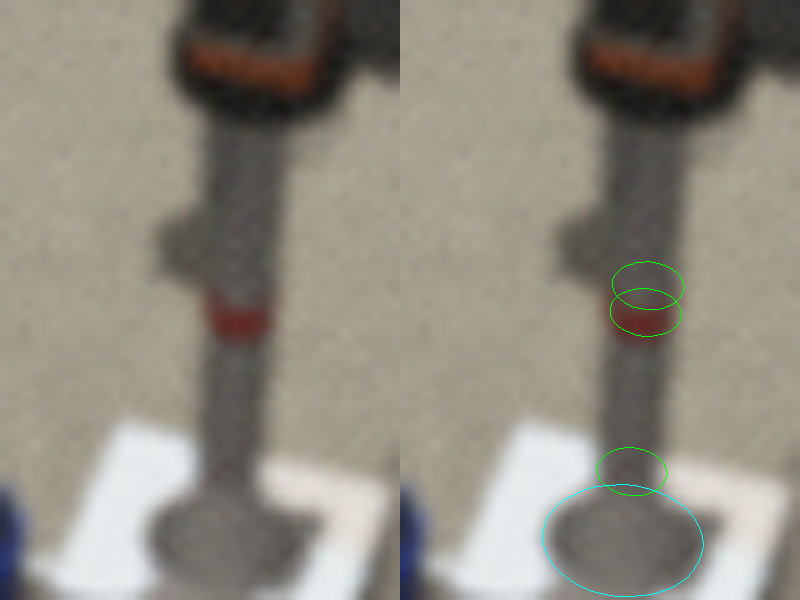

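The rod axis is within about 1 mm of the bore axis in the side view, and the band height matches the model. I'll lower in two steps.

Request:
arm_command(
  increments=[
    {"travel":[0,0,0.2],"spin":0},
    {"travel":[0,0,0.6],"spin":0},
    {"travel":[0,0,1.1],"spin":0},
    {"travel":[0,0,1.6],"spin":0},
    {"travel":[0,0,2.1],"spin":0},
    {"travel":[0,0,2.6],"spin":0},
    {"travel":[0,0,2.9],"spin":0},
    {"travel":[0,0,3.0],"spin":0},
    {"travel":[0,0,3.0],"spin":0},
    {"travel":[0,0,3.0],"spin":0},
  ],
)

```text
t: 18.93
eef_pos: [0.5012, -0.022, 0.1762]
tool_rot: [0.0, -0.0, 1.0, 0.0]
contact_force: [-0.1, -0.3, -0.8]
gripper_width: 0.225
```

```bash
python3 ov.py 14 .5018 -.0225 0
```

```text
pos mean [ 0.50123568 -0.02200082  0.17636067] std [2.15498973e-05 8.43599309e-06 2.45108370e-05] 19.1833
```

View pics/v14.png

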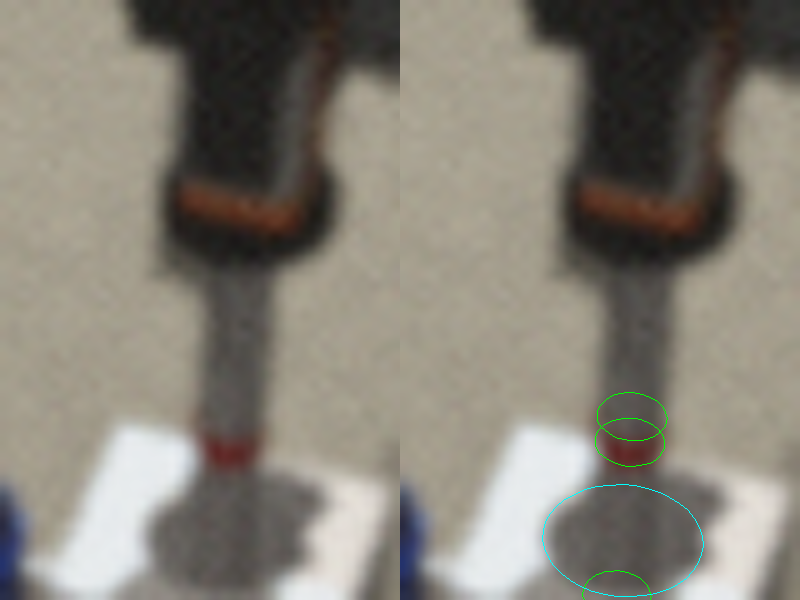

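Request:
arm_command(
  increments=[
    {"travel":[0,0,0.2],"spin":0},
    {"travel":[0,0,0.6],"spin":0},
    {"travel":[0,0,1.1],"spin":0},
    {"travel":[0,0,1.6],"spin":0},
    {"travel":[0,0,2.1],"spin":0},
    {"travel":[0,0,2.4],"spin":0},
    {"travel":[0,0,2.55],"spin":0},
    {"travel":[0,0,2.6],"spin":0},
    {"travel":[0,0,2.6],"spin":0},
    {"travel":[0,0,2.6],"spin":0},
  ],
)

```text
t: 20.02
eef_pos: [0.5012, -0.0221, 0.1503]
tool_rot: [0.0, -0.0, 1.0, 0.0]
contact_force: [-0.4, 0.0, -1.1]
gripper_width: 0.229
```

```bash
python3 ov.py 15 .5018 -.0225 0; python3 - <<'E'
from h import *
plan(.5012,-.022,.1502,np.pi/2)
S=load('s15'); cv2.imwrite('pics/w15.png',cv2.resize(S['image'][180:320,260:430],None,fx=4,fy=4,interpolation=cv2.INTER_CUBIC))
E
```

```text
pos mean [ 0.50119615 -0.02198543  0.15032783] std [3.43327592e-05 8.77979809e-06 2.51400348e-05] 20.2667
t 20.2667 pos [ 0.5011 -0.022   0.1503] jaw 1.571 tilt [ 3.e-04  0.e+00 -1.e+00] F [-1.09 -0.91 -2.06] g 0.231
travel cm [-0.01 -0.    0.01] spin 0.0002
```

View pics/v15.png

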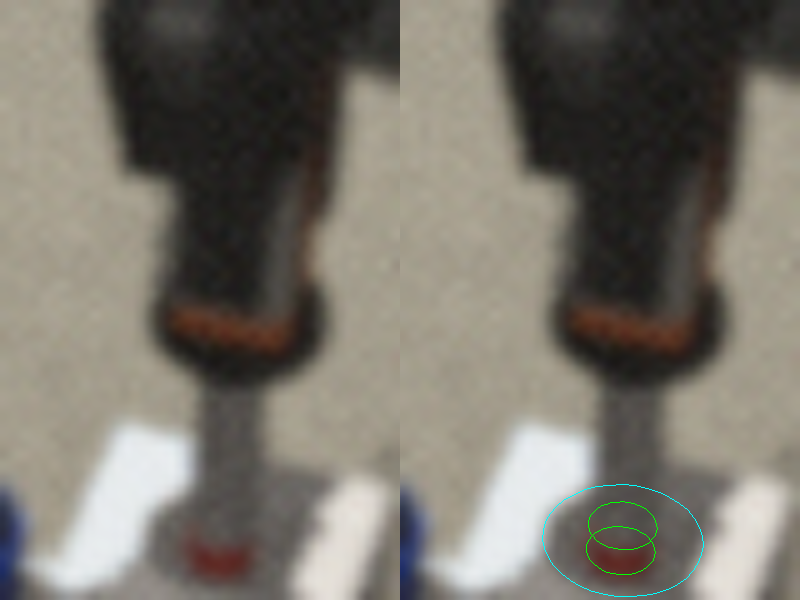

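View pics/w15.png

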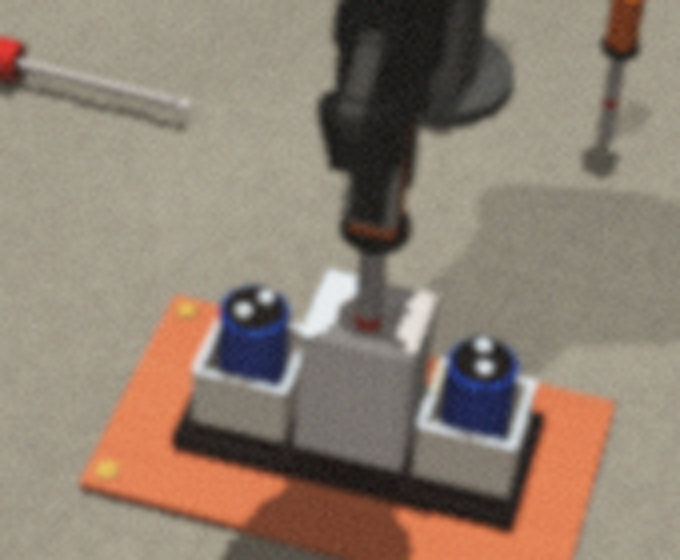

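The band is at the mouth, the rod is centred to about 1 mm against 8 mm clearance, and the arm is still. Handing in.

```bash
python3 -c "
from h import *
print(np.abs(bot.get_obs()['joint_vel']).max()); print(bot.hand_in())"
```

```text
0.002234365823453196
the job is handed in; nothing more can be done
None
```

I set the carrier down lengthwise on the middle of the copper plate and released it. Then I took the large-handled probe from its stand and lowered its rod into the bore. I handed in at about 20 s with the probe still held there; the hand-in gives no verdict.

**Carrier:** in the pictures both capacitors stand in their cells. The carrier is within about 2 mm of the plate centre and within about 0.02 rad of lengthwise.

**Probe:** in the side view the rod axis is about 1 mm from the bore axis, with 8 mm of clearance all round. The middle of the red band is level with the block's top to about 1 mm, so the tip is about 40 mm below the mouth. The rod looks upright and the arm was still. The wrist force stayed within about 2 N, roughly the noise plus the probe's weight, with no sign of contact.

**Disagreements and gaps:**
- **Camera disagreement:** the top camera put the bore centre about 2 mm further in −y than the side camera. That is within the calibration error, and I trusted the side view because the rod was measured in it too.
- **Final view:** the arm hid the bore from the top camera, so the final centring was checked from the side view only.
- **Bystanders:** I did not check them in a final full picture. My path stayed clear of them.

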